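# Seat a tight insert in the dry-block heater, edge first

## Robot

A 7-joint arm with a two-finger parallel gripper is mounted at the origin on a cart in front of the work surface, level with it; the furniture and walls round the work are solid. World frame = base frame: x ahead of the robot, y to its left, z up, the work surface at z = 0. Lengths are in m, angles in rad, forces in N, time in s.
With the tool pointing down it reaches from about 0.4 to 0.925 m from the base axis. Payload 4.1 kg.
Tool frame: the origin (TCP) lies on the centre line of the jaws, within the pads' length; the fingertips stand 25 mm ahead of it and the grasp point (between the pads) lies 6 mm ahead of it; z points along the fingers, y is the line along which they close (so a half turn about z gives the same grasp; the last joint's range is limited). The gripper opens to 85 mm and grips with 20 to 120 N. Pads are 22 mm wide; open, the fingers measure 114 mm over their backs; the gripper's body (76 mm by 85 mm) begins 54 mm behind the grasp point. The pads swing forward as they close: fully open they stand 13 mm farther back than shut.
Start: joints at [-1.435, 0.398, 0.045, 1.537, -0.019, 1.207, -0.051], TCP at [0.151, 0.632, 0.256] pointing down, gripper open.
Joint ranges: [-2.82, 2.82], [-0.49, 2.23], [-1.37, 1.46], [0, 2.46], [-1.36, 4.5], [0.23, 2], [-2.94, 2.94]. Speed limits (rad/s): [2.57, 2.57, 3.14, 3.14, 3.14, 3.14, 3.14].

## Interface

Orientations are given as a 3x3 rotation matrix whose columns are the frame's x, y, z axes.
In Python, from cell import sensors, grab_frame, camera_params, workorder, finder gives the robot as it stands. The module is installed in compiled form; this text tells all that it offers.
- The arm moves only by the shell command python3 -m inch 'ROWS' [OPENING]. ROWS is 1 to 12 rows, one to a line, with the numbers parted by spaces; each row has 6 numbers: dx, dy, dz in m, then a rotation vector rx, ry, rz in rad; each row is the pose to reach, as a shift and turn from the pose commanded when the command began, along the tool's axes at that moment; what a row does not reach only later rows make up. A row lasts 1/12 s, in which the tool goes at most 0.0417 m and 0.125 rad, less where a joint would pass 70% of its speed; a pose out of reach is approached as far as the arm can. OPENING is the finger opening in m, set as the command begins (- or left out keeps the last). The fingers move at their own pace and stop on an object; the grip force is fixed at half the most. Time passes only in rows, so rows that do not move let the fingers close. It prints the time, the measured TCP pose, the force, the opening and the grip force at its end. Input that does not fit is refused with a message, and nothing moves.
- sensors.read_state(): the state, without advancing time (a new reading comes with each control period).
- grab_frame(name): name is "scene" or "top"; returns (picture, depth): 400x640x3 uint8, blue, green, red; 400x640 float32, m along the optical axis (not along the pixel's ray), 0 where there is no reading.
- camera_params(name): a dict with "camera_matrix" (3x3 intrinsics, pixels), "k1" (the pictures are not rectified: a ray, as slopes to the right and down, at radius r is drawn at 1 + k1 r^2 times it, then the intrinsics apply), "world_to_cam" (4x4, takes a point from world to camera coordinates). Camera axes: x right, y up, looking along -z (the intrinsics and any distortion apply to the point x, -y, -z); pixel columns grow to the right and rows downward; lengths in m; the calibration is good to about 2 mm. A picture is of the moment at which its call begins. camera_params takes no time and is no camera call.
- workorder.hand_in(): hands the job in; it is judged then, once.
Trained networks look in the newest picture that a camera, given by its name, has taken for a name from the list of things; names that differ only in an ending like _2 or _b are one class to them, and where a whole thing is asked for, a point or a joint stands for the part that bears it (a point fixed in the world has none). Each returns a list of dicts, best first, with "conf" (0 to 1); they miss things now and then, are a little off and sometimes report something else, mostly with a low value. They report only what shows in the picture. A call takes as long as a camera call. They do not tell look-alikes from the thing itself.
- finder.spot_in(query, camera): "point" ([x, y, z] in m, in world coordinates, good to about 4 mm: the middle of the surface that is visible of it).
- finder.outline_of(query, camera): "mask" (400x640 bool, what is visible of it).
The state is a dict: "t": time; "qpos": joint angles; "dq": joint speeds; "joint_torque": joint torques, N m; "ee_pos": TCP position; "tcp_rot": TCP orientation; "force": force on the tool from outside, world axes, zero at the start; "ft_torque": the same for the moment, N m; "width": finger opening in m; "finger_force": force on a finger pad.
Only numpy, scipy, OpenCV 4.12 (cv2) and the standard library are available. Lean on these libraries where they do the work, as an engineer would, in place of code of your own. Each camera call takes 0.05 s, during which the arm holds its last target. There are 200 camera calls.

## Task

Take the thicker of the two metal inserts out of the grey stand and fit it into the round well of the dry-block heater. The fit is tight and the heating block lies off to one side of its opening, so lean the insert about 20 degrees, feel its lower edge into the well first, and only then straighten it and slide it fully home until its collar sits flat on the block. Guide it down gently all the way: do not ram it, force it or let it drop, and leave everything else where it stands.

Things in the scene. Friction and masses are not known exactly. Their poses are not given: they have to be found in the camera images.
- insert: Thicker insert: metal plug 104 mm tall, 200 to 330 g, upright in one of the stand's two recesses. Origin: centre of its flat foot; z: its axis, up to the knob. Cylindrical shank 32 mm in diameter from z = 0 to 60 mm, foot edge square; collar 49 mm in diameter, z = 60 to 68 mm, with a ring of 8 small dark tube holes; round knob above.
- insert_knob (a point): Centre of the insert's round steel pull knob, the place to grip it: 22 mm in diameter, from 68 to 104 mm above the insert's foot; this point is on the axis, 90 mm above the foot. The frame is the insert's own.
- slim_insert: The other, thinner insert, which does not belong in this well: same heights and same knob, but shank 23 mm and collar 40 mm in diameter. It stands in the stand's other recess and stays there.
- stand: Grey plastic stand, fixed, 78 x 162 x 24 mm, origin at the centre of its underside, z up. Two round recesses 36 mm wide and 14 mm deep (floor 10 mm above the worktop), 38 mm either side of its centre along its y axis.
- heater: Dry-block heater, fixed: housing 160 (x) x 180 (y) mm, display and keys on its front (-x) face, metal deck on top at 116 mm. Origin: centre of its underside, z up. In the deck's 80 mm round opening lies a metal heating block 58 mm in diameter, flat top 118 mm above the worktop, with the well in its middle: round, vertical, 33 mm in diameter (shank + 1 mm), 64 mm deep, sharp edged.
- well_mouth (a point): Centre of the deck's round opening, at the height of the heating block's top: 15 mm behind the heater's origin (its +x), 118 mm above it; z up. Not the well's own centre: the block is clamped against one side of the opening in soft insulation, and the true well axis lies 8 to 10 mm from this point in an unknown direction, not measured. The block does not yield when pushed.
- timer: White bench timer, 38 x 62 x 58 mm, behind the stand; origin at the centre of its underside. Bystander.
- reagent_bottle: Brown glass reagent bottle with a screw cap, 54 mm in diameter, 131 mm tall, behind the heater; origin at the centre of its underside. Bystander.
- test_cassette: Flat white test cassette, 20 x 70 x 6 mm, lying to the left of the stand, near the front edge; origin at the centre of its underside. Bystander.
There are look-alikes about, which are no part of the job. What is shaped like the insert but green, purple or turquoise is not meant.

How it is judged:
By the outcome, as a careful person would: the job done as asked, in the order asked, and still so for the second after the job is handed in, with the robot touching nothing.
It also fails if it takes over 64 s, if anything falls off the work surface, if the arm or the gripper's body presses on something with over 40 N, if the wrist force passes 120 N, or if a joint passes its speed limit or range.

## Working session

There is one attempt and no reset: what is moved stays moved. The work goes in short steps, Python scripts to look and compute and a shell command to move; the robot and the scene stay as the last step left them, time stands still between calls to the robot, and variables do not carry over. Pictures are saved under pics/ and viewed, at most 10 in all, crops included, and the job is handed in when it is done.

```bash
mkdir -p pics
cat > h.py <<'E'
import numpy as np, cv2
from cell import sensors, grab_frame, camera_params, workorder, finder
def unproj(name,u,v,d):
    p=camera_params(name);K=np.array(p["camera_matrix"]);k1=p["k1"]
    u=np.asarray(u,float);v=np.asarray(v,float)
    a=(u-K[0,2])/K[0,0];b=(v-K[1,2])/K[1,1];x,y=a.copy(),b.copy()
    for _ in range(10):
        s=1+k1*(x*x+y*y);x,y=a/s,b/s
    P=np.stack([x*d,-y*d,-d*np.ones_like(x),np.ones_like(x)],-1)
    return (P@np.linalg.inv(np.array(p["world_to_cam"])).T)[...,:3]
def proj(name,P):
    p=camera_params(name);K=np.array(p["camera_matrix"])
    c=np.array(p["world_to_cam"])@np.append(P,1);x,y=c[0]/-c[2],-c[1]/-c[2]
    s=1+p["k1"]*(x*x+y*y);return K[0,0]*x*s+K[0,2],K[1,1]*y*s+K[1,2]
def cloud(name,d):
    v,u=np.mgrid[:400,:640];return unproj(name,u,v,d)
E
python3 - <<'E'
from h import *
np.set_printoptions(precision=4,suppress=True)
for c in("scene","top"):
    im,d=grab_frame(c);cv2.imwrite(f"pics/{c}0.png",im);np.savez(f"{c}0.npz",im=im,d=d)
    for q in("insert","slim_insert","stand","heater","insert_knob"):
        for r in finder.spot_in(q,c)[:4]:
            print(c,q,round(r["conf"],2),np.array(r["point"]),np.round(proj(c,r["point"])))
s=sensors.read_state();print(s)
E
```

```text
scene insert 0.96 [0.5518 0.0869 0.0709] [311. 193.]
scene insert 0.87 [0.4684 0.0957 0.0697] [338. 205.]
scene insert 0.81 [0.5147 0.2808 0.0812] [284. 240.]
scene insert 0.67 [0.4154 0.2805 0.0688] [322. 259.]
scene slim_insert 0.75 [0.527  0.2036 0.079 ] [297. 219.]
scene stand 0.91 [0.5052 0.2643 0.0258] [292. 254.]
scene stand 0.39 [0.3694 0.3847 0.0061] [317. 318.]
scene stand 0.24 [0.5244 0.2039 0.0782] [297. 220.]
scene heater 0.9 [ 0.5198 -0.0244  0.1149] [342. 162.]
scene heater 0.21 [0.5175 0.277  0.082 ] [284. 238.]
scene insert_knob 0.91 [0.5529 0.0869 0.0677] [311. 194.]
scene insert_knob 0.86 [0.4723 0.0999 0.0702] [336. 206.]
scene insert_knob 0.84 [0.5184 0.2779 0.0791] [283. 239.]
scene insert_knob 0.71 [0.4147 0.2791 0.0677] [323. 259.]
top insert 0.66 [0.5184 0.2703 0.0783] [261. 211.]
top insert 0.65 [0.4239 0.2716 0.0698] [261. 245.]
top insert 0.6 [0.5558 0.0801 0.0726] [328. 198.]
top insert 0.53 [0.4149 0.1783 0.0663] [294. 248.]
top slim_insert 0.59 [0.5222 0.1966 0.0771] [287. 210.]
top stand 0.83 [0.5129 0.2266 0.0214] [278. 216.]
top heater 0.86 [ 0.483  
[... 183 characters left out ...]
0. 199.]
top insert_knob 0.64 [0.4641 0.0907 0.0698] [325. 230.]
top insert_knob 0.58 [0.5188 0.2672 0.0774] [262. 211.]
{'t': 0.6, 'qpos': array([-1.435 ,  0.3984,  0.0451,  1.5366, -0.0187,  1.2069, -0.0507]), 'dq': array([-0.0024, -0.0004,  0.0022, -0.0004, -0.0013, -0.0004,  0.0006]), 'joint_torque': array([ -0.0003, -47.4744,   1.3621, -25.4389,   0.0114,   0.0013,
        -0.    ]), 'ee_pos': array([0.1512, 0.6322, 0.2564]), 'tcp_rot': array([[-0.9726,  0.2326,  0.0001],
       [ 0.2326,  0.9726,  0.0001],
       [-0.    ,  0.0001, -1.    ]]), 'force': array([ 0.2859,  0.045 , -0.1107]), 'ft_torque': array([-0.0887,  0.0036, -0.0294]), 'finger_force': 0.0, 'width': 0.08537166206423431}
```

View pics/scene0.png

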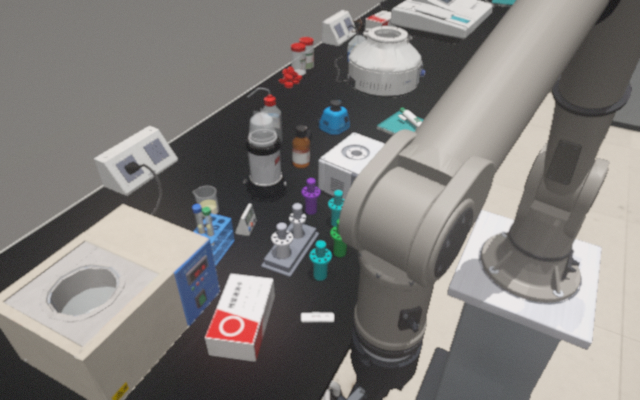

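View pics/top0.png

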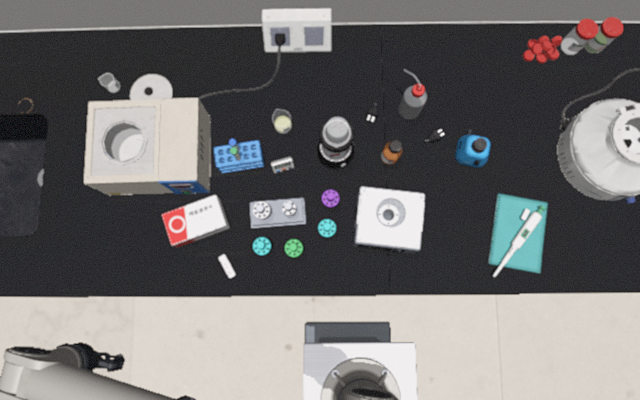

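Scene view: the grey stand at (290,247) holds two steel inserts, at (283,240) and (297,219). Top view: the same two are at (261,210) and (290,208), and the heater opening is at about (390,212).
Candidates in the top view: steel (261,210), steel (290,208), turquoise (262,246) and (327,228), green (293,248), purple (331,198). The steel one at (261,210) fits, because it stands in the stand and has the wider collar. I'll confirm with a crop.

Run:
```python
from h import *
np.set_printoptions(precision=4,suppress=True)
im=np.load("top0.npz")["im"];d=np.load("top0.npz")["d"];s=np.load("scene0.npz")["im"]
f=lambda a,k:cv2.resize(a,None,fx=k,fy=k,interpolation=cv2.INTER_CUBIC)
A=f(im[190:265,240:345],4);B=f(im[175:250,345:435],4);C=f(s[190:275,255:345],4)
H=600;o=np.zeros((H,790,3),np.uint8);o[:300,:420]=A;o[:300,425:785]=B;
C=f(s[195:270,255:345],4);o[300:600,:360]=C;D=f(s[130:200,310:400],4);o[300:580,365:725]=D
cv2.imwrite("pics/crop1.png",o)
P=cloud("top",d)
def near(c,r,z0,z1):
    m=(np.hypot(P[...,0]-c[0],P[...,1]-c[1])<r)&(P[...,2]>z0)&(P[...,2]<z1);return P[m]
for c in((.518,.268),(.522,.197)):
    for z0,z1 in((.062,.088),(.095,.13)):
        q=near(c,.034,z0,z1);print(c,z0,len(q),q.mean(0),(q.min(0)+q.max(0))/2,q.max(0)-q.min(0),np.median(q[:,2]))
q=P[(abs(P[...,0]-.5)<.12)&(abs(P[...,1]+.08)<.13)&(P[...,2]>.1)&(P[...,2]<.14)]
print(len(q),cv2.minAreaRect(q[:,:2].astype(np.float32)),np.median(q[:,2]))
q=P[(abs(P[...,0]-.5)<.08)&(abs(P[...,1]-.235)<.1)&(P[...,2]>.015)&(P[...,2]<.032)]
print(len(q),cv2.minAreaRect(q[:,:2].astype(np.float32)),np.median(q[:,2]))
# heater opening: low-depth pixels
for r in range(185,245,3): print(r,(P[r,370:412:2,2]*1000).astype(int))
print(P[212,390],P[212,391]-P[212,390],P[213,390]-P[212,390])
```

```text
(0.518, 0.268) 0.062 171 [0.5211 0.2709 0.0767] [0.5226 0.2721 0.0762] [0.0463 0.0479 0.0186] 0.07645506141384995
(0.518, 0.268) 0.095 59 [0.5221 0.2716 0.1113] [0.5229 0.2727 0.1099] [0.0222 0.0227 0.0238] 0.11202437588713998
(0.522, 0.197) 0.062 93 [0.5252 0.1929 0.0775] [0.5287 0.1934 0.0774] [0.0382 0.0372 0.0189] 0.0775296217128203
(0.522, 0.197) 0.095 58 [0.5273 0.1941 0.111 ] [0.5285 0.1939 0.1068] [0.0228 0.0197 0.0206] 0.11193876740396036
3699 ((0.4911579489707947, -0.08599952608346939), (0.18112540245056152, 0.1618500053882599), 82.96539306640625) 0.1146398661779191
730 ((0.5258733034133911, 0.23255282640457153), (0.06734520941972733, 0.14995308220386505), 4.2155303955078125) 0.022822197959864954
185 [ 8 -2  0  1 -5 -8  0  2 -5 -1 -3 -2  2  1  1  4 -1  2  1  1 -2]
188 [112 112 104 105  -3   0  -1  -6  -3   5   0   3  -2  -3   2  -3   0   3
   1   0  -2]
191 [ 114  111  119  115 1483  118  117  118  110  115  115  115  109  111
  111  108  108   -1    0    0   -4]
194 [118 114 117 118 120 117 114 115 114 115 116 114 116 118 116 118 119 117
 113 114 115]
197 [113 113 118 116 
[... 833 characters left out ...]
13 117 113 112 109 112 114 114 120 112 106 106 109 114 113 115
 113 118 113]
227 [113 113 114 117 114 116 116 112 114 120 118 116 113 114 114 114 111 114
 114 114 119]
230 [113 117 112 120 115 113 119 114 115 111 116 111 116 118 117 113 120 121
 115 118 113]
233 [114 119 110 115 117 113 112 121 114 115 115 119 115 112 114 110 117 113
 113 119 112]
236 [112 117 118 115 116 119 115 114 116 115 114 113 115 112 111 114 112 113
 113 117 112]
239 [115 111 112 116 118 110 112 121 114 111 114 116 113 116 115 114 115 117
 118 120 110]
242 [117 115 110 125 116 115 114 114 117 116 118 115 116 117 114 109 108 114
 111 115 121]
[ 0.5125 -0.0914  0.0834] [-0.001  -0.0019  0.0061] [-0.0007 -0.0019 -0.014 ]
```

View pics/crop1.png

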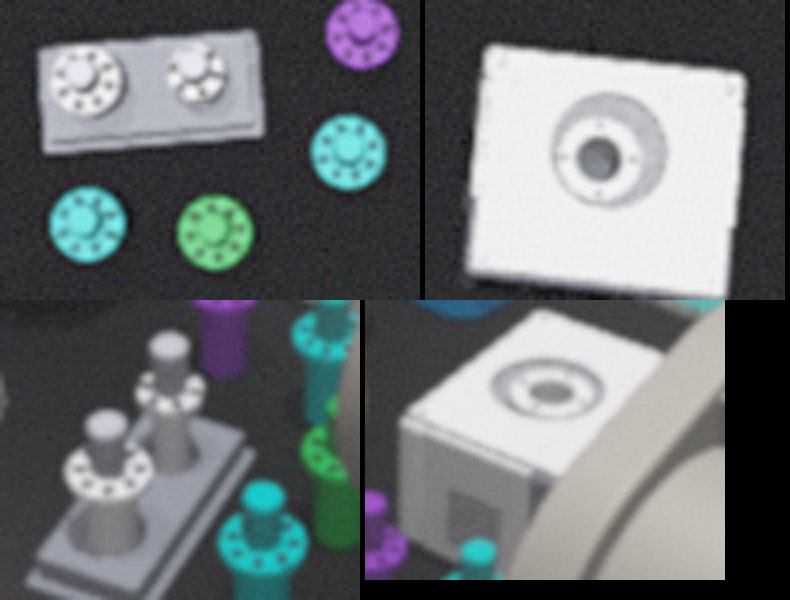

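The crop confirms it. The left insert in the stand, top (261,210), has a collar of about 48 mm, while the right one's is about 38 mm, so the left is the thicker one. The well shows dark at about (388.5,214.5) in the top view, off towards -x/+y from the opening centre at about (391,212.5). Next I'll measure both more exactly.

```bash
cat >> h.py <<'E'
def atz(name,u,v,z):
    a=unproj(name,u,v,.5);b=unproj(name,u,v,1.5);return a+(b-a)*((z-a[2])/(b[2]-a[2]))
def dark(name,im,u,v,w,thr,z,k=8):
    c=cv2.resize(cv2.cvtColor(im[v-w:v+w,u-w:u+w],6),None,fx=k,fy=k,interpolation=cv2.INTER_CUBIC)
    n,l,st,ce=cv2.connectedComponentsWithStats((c<thr).astype(np.uint8))
    i=l[w*k,w*k];ct=cv2.findContours((l==i).astype(np.uint8),0,1)[0]
    e=cv2.fitEllipse(max(ct,key=len));cx,cy=(np.array(e[0])+.5)/k-.5
    return i,st[i],atz(name,u-w+cx,v-w+cy,z),np.array(e[1])/k
E
python3 - <<'E'
from h import *
np.set_printoptions(precision=4,suppress=True)
for n,u,v in(("top",388,214),("scene",356,153)):
    im=np.load(n+"0.npz")["im"]
    g=cv2.cvtColor(im,6);print(g[v,u-14:u+15],g[v-10:v+11,u])
    for t in(140,160,180,200): print(n,t,*dark(n,im,u,v,12,t,.118))
R=sensors.read_state()["tcp_rot"];p=sensors.read_state()["ee_pos"]
print(R.T@(np.array([.5225,.2718,.22])-p))
E
```

```text
[240 235 211 181 198 203 215 228 201 148 126 127 129 126 130 121 109 101
  92 131 201 227 212 211 222 212 202 202 196] [211 219 213 230 223 156 110 109 117 122 130 132 137 141 138 145 193 231
 222 206 213]
top 140 1 [  61   62   80   78 4592] [ 0.5014 -0.0817  0.118 ] [ 9.2569 10.1391]
top 160 1 [  58   60   86   84 5568] [ 0.5011 -0.0815  0.118 ] [10.106  10.7353]
top 180 2 [  55   57   91   90 6254] [ 0.501  -0.0813  0.118 ] [10.7788 11.3222]
top 200 2 [  52   55   96   94 7018] [ 0.501  -0.0812  0.118 ] [11.4644 11.9597]
[193 181 181 185 205 228 234 233 217 173 143 140 143 144 141 138 137 134
 134 156 199 228 234 232 220 195 182 194 221] [228 198 165 179 208 225 216 181 149 143 141 143 165 206 227 225 209 223
 232 235 233]
scene 140 0 [    0     0   192   192 36323] [ 0.5051 -0.081   0.118 ] [28.2496 28.2496]
scene 160 2 [  61   81   80   35 2139] [ 0.5028 -0.0809  0.118 ] [4.1136 9.9687]
scene 180 2 [  58   76   87   43 2939] [ 0.503 -0.081  0.118] [ 5.2221 10.8404]
scene 200 2 [  55   72   93   51 3811] [ 0.5031 -0.0809  0.118 ] [ 6.2541 11.8182]
[-0.4449 -0.2642  0.0363]
```

```bash
python3 -m inch '-0.04 -0.024 0 0 0 0.11
-0.08 -0.048 0 0 0 0.22
-0.12 -0.071 0 0 0 0.33
-0.15 -0.09 0 0 0 0.44
-0.19 -0.113 0 0 0 0.55
-0.22 -0.13 0 0 0 0.66
-0.26 -0.155 0 0 0 0.77
-0.3 -0.178 0 0 0 0.88
-0.34 -0.2 0 0 0 1.0
-0.37 -0.22 0 0 0 1.11
-0.41 -0.243 0 0 0 1.22
-0.445 -0.264 0 0 0 1.335' 0.05
cat > st.py <<'E'
from h import *
import sys
np.set_printoptions(precision=4,suppress=True)
s=sensors.read_state();R=s["tcp_rot"];print(s["t"],s["qpos"],s["ee_pos"],"F",s["force"],"T",s["ft_torque"],s["width"]);print(R)
if len(sys.argv)>3: print("delta tool",R.T@(np.array(sys.argv[1:4],float)-s["ee_pos"]))
E
python3 st.py .5228 .272 .150
```

```text
t: 1.6
ee_pos: [0.5112, 0.2827, 0.2568]
tcp_rot: [[0.004, 1.0, 0.001], [1.0, -0.004, 0.001], [0.001, 0.001, -1.0]]
force: [0.8, 0.2, -0.2]
width: 0.0499
finger_force: 0.0
1.6 [-0.965   0.3078  0.4848  1.7094 -0.1552  1.1614 -0.4419] [0.5112 0.2827 0.2568] F [ 0.8491  0.2046 -0.1601] T [ 0.0953 -0.0561  0.0174] 0.04991322168126937
[[ 0.0041  1.      0.0006]
 [ 1.     -0.0041  0.001 ]
 [ 0.001   0.0006 -1.    ]]
delta tool [-0.0107  0.0115  0.1068]
```

```bash
python3 -m inch '0 0 0 0 0 0
0 0 0 0 0 0
0 0 0 0 0 0
0 0 0 0 0 0' >/dev/null; python3 st.py .5228 .272 .150
```

```text
1.9333 [-0.9683  0.3078  0.4809  1.7102 -0.1546  1.1615 -0.4406] [0.509  0.2858 0.2561] F [-0.3337 -0.4493 -0.1877] T [ 0.0635 -0.007   0.0177] 0.049807548489866696
[[-0.0042  1.     -0.0009]
 [ 1.      0.0042  0.0008]
 [ 0.0008 -0.0009 -1.    ]]
delta tool [-0.0139  0.0139  0.1061]
```

```bash
python3 -m inch '-0.007 0.007 0.03 0 0 0
-0.0139 0.0139 0.06 0 0 0
-0.0139 0.0139 0.09 0 0 0
-0.0139 0.0139 0.106 0 0 0
-0.0139 0.0139 0.106 0 0 0
-0.0139 0.0139 0.106 0 0 0
-0.0139 0.0139 0.106 0 0 0' >/dev/null; python3 st.py .5228 .272 .109
python3 - <<'E'
from h import *
im,d=grab_frame("scene");cv2.imwrite("pics/s2.png",cv2.resize(im[150:290,220:400],None,fx=4,fy=4))
E
```

```text
2.5167 [-0.9041  0.4265  0.4561  1.8061 -0.2254  0.9579 -0.3502] [0.5244 0.2717 0.1517] F [-0.5771 -0.0597  0.6603] T [0.0021 0.0147 0.0133] 0.04956460484966996
[[-0.0031  1.      0.0018]
 [ 1.      0.0031  0.0017]
 [ 0.0017  0.0018 -1.    ]]
delta tool [ 0.0002 -0.0016  0.0427]
```

View pics/s2.png

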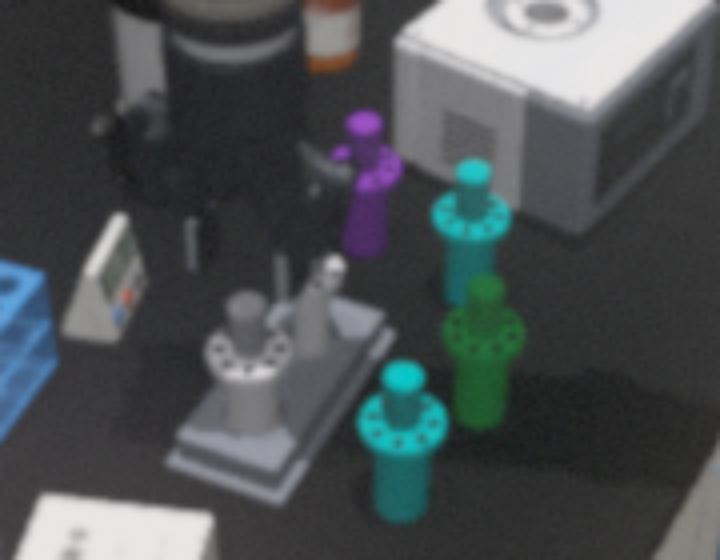

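The jaws straddle the thick insert's knob at crop (247,305), with a finger either side at (190,240) and (280,280). Lowering, then gripping.

```bash
python3 -m inch '0 -0.001 0.012 0 0 0
0 -0.001 0.024 0 0 0
0 -0.001 0.034 0 0 0
0 -0.001 0.0425 0 0 0
0 -0.001 0.0425 0 0 0
0 -0.001 0.0425 0 0 0
0 -0.001 0.0425 0 0 0' >/dev/null; python3 st.py .5228 .272 .109
python3 -m inch '0 0 0 0 0 0
0 0 0 0 0 0
0 0 0 0 0 0
0 0 0 0 0 0
0 0 0 0 0 0
0 0 0 0 0 0
0 0 0 0 0 0
0 0 0 0 0 0' 0.0 |tail -2; python3 st.py
```

```text
3.15 [-0.8851  0.4797  0.4358  1.8418 -0.2565  0.8752 -0.3261] [0.5233 0.2702 0.1079] F [-0.1822 -0.9052  1.0398] T [ 0.0233 -0.0027  0.0362] 0.05047072958179886
[[-0.0009  1.      0.0003]
 [ 1.      0.0009  0.0001]
 [ 0.0001  0.0003 -1.    ]]
delta tool [ 0.0018 -0.0005 -0.0011]
width: 0.0205
finger_force: 58.7
3.8167 [-0.8853  0.4789  0.436   1.8412 -0.2564  0.8751 -0.3261] [0.5237 0.2705 0.1085] F [0.9829 0.1276 5.4489] T [-0.0077 -0.1558  0.0298] 0.020518853185199994
[[-0.001   1.      0.0015]
 [ 1.      0.001   0.0009]
 [ 0.0009  0.0015 -1.    ]]
```

```bash
python3 -m inch '0 0 -0.005 0 0 0
0 0 -0.015 0 0 0
0 0 -0.03 0 0 0
0 0 -0.05 0 0 0
0 0 -0.075 0 0 0
0 0 -0.1 0 0 0
0 0 -0.125 0 0 0
0 0 -0.145 0 0 0
0 0 -0.155 0 0 0
0 0 -0.16 0 0 0
0 0 -0.16 0 0 0
0 0 -0.16 0 0 0' >/dev/null; python3 st.py .502 -.081 .27
python3 - <<'E'
from h import *
np.set_printoptions(precision=4,suppress=True)
s=sensors.read_state();print(s["finger_force"])
for c in("scene","top"):
    im,d=grab_frame(c);np.savez(c+"3.npz",im=im,d=d);P=cloud(c,d);e=s["ee_pos"]
    m=(np.hypot(P[...,0]-e[0],P[...,1]-e[1])<.06)&(P[...,2]>.13)&(P[...,2]<e[2]-.015)
    print(c,m.sum());q=P[m]
    for z in np.arange(.14,.27,.008):
        k=q[abs(q[:,2]-z)<.004]
        if len(k):print(round(z,3),len(k),k.min(0),k.max(0))
im=np.load("scene3.npz")["im"];u,v=map(int,proj("scene",e-[0,0,.06]));print(u,v)
cv2.imwrite("pics/s3.png",cv2.resize(im[max(v-60,0):v+60,u-60:u+60],None,fx=5,fy=5,interpolation=2))
E
```

```text
4.8167 [-0.9423  0.31    0.4944  1.6861 -0.1567  1.1877 -0.4074] [0.522  0.27   0.2665] F [-1.374  -1.3796 -3.9037] T [-0.0377  0.0214  0.0042] 0.020637740908147854
[[-0.0012  1.     -0.0024]
 [ 1.      0.0012 -0.0012]
 [-0.0012 -0.0024 -1.    ]]
delta tool [-0.3509 -0.0204 -0.0031]
59.25974786281586
scene 533
0.172 30 [0.5071 0.2671 0.1683] [0.5317 0.2893 0.1752]
0.18 42 [0.5069 0.2674 0.1761] [0.5369 0.2881 0.1839]
0.188 44 [0.5061 0.2661 0.1841] [0.5356 0.2895 0.1916]
0.196 42 [0.5053 0.2663 0.1922] [0.5322 0.2884 0.1998]
0.204 40 [0.5066 0.2627 0.2003] [0.5322 0.2885 0.2078]
0.212 44 [0.5059 0.2654 0.2082] [0.5317 0.2899 0.2159]
0.22 30 [0.5063 0.2697 0.2161] [0.5304 0.2907 0.2233]
0.228 19 [0.4989 0.2668 0.2284] [0.5404 0.2964 0.2315]
0.236 184 [0.498  0.2548 0.232 ] [0.5472 0.2975 0.2396]
0.244 34 [0.5064 0.2669 0.2402] [0.5386 0.2834 0.248 ]
0.252 24 [0.5007 0.2673 0.2483] [0.5385 0.2833 0.2513]
top 0
281 193
```

View pics/s3.png

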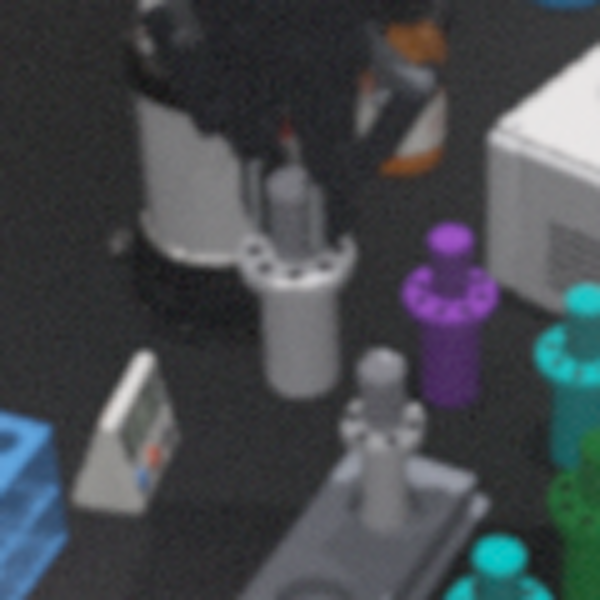

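Held upright, with the shank at crop (302,330), the collar at (297,258), and the foot about 98.5 mm below the TCP. Next I carry it over the heater, then lean it towards +x.

```bash
python3 -m inch '-0.015 0 0 0 0 0
-0.045 0 0 0 0 0
-0.08 0 0 0 0 0
-0.115 0 0 0 0 0
-0.15 0 0 0 0 0
-0.185 0 0 0 0 0
-0.22 0 0 0 0 0
-0.255 0 0 0 0 0
-0.29 0 0 0 0 0
-0.32 0 0 0 0 0
-0.34 0 0 0 0 0
-0.35 0 0 0 0 0' >/dev/null
python3 -m inch '0 0 0 0.08 0 0
0 0 0 0.16 0 0
0 0 0 0.24 0 0
0 0 0 0.31 0 0
0 0 0 0.349 0 0
0 0 0 0.349 0 0
0 0 0 0.349 0 0
0 0 0 0.349 0 0
0 0 0 0.349 0 0' >/dev/null
python3 st.py .5312 -.0835 .235
```

```text
6.6667 [-0.424   0.4479  0.6689  1.598  -0.1905  1.5314  0.284 ] [ 0.5229 -0.0798  0.2681] F [-0.589  -0.0088 -3.0833] T [-0.0428 -0.6276  0.0173] 0.02003412152458464
[[-0.0008  0.9401 -0.3408]
 [ 1.      0.001   0.0004]
 [ 0.0007 -0.3408 -0.9401]]
delta tool [-0.0037  0.0191  0.0283]
```

```bash
python3 -m inch '-0.0037 0.005 0.005 0 0 0
-0.0037 0.01 0.012 0 0 0
-0.0037 0.015 0.02 0 0 0
-0.0037 0.019 0.028 0 0 0
-0.0037 0.019 0.028 0 0 0
-0.0037 0.019 0.028 0 0 0
-0.0037 0.019 0.028 0 0 0' >/dev/null
python3 st.py .5312 -.0835 .2255
python3 - <<'E'
from h import *
from scipy.optimize import least_squares
np.set_printoptions(precision=4,suppress=True)
s=sensors.read_state();e=s["ee_pos"];R=s["tcp_rot"];a=-R[:,2]
im,d=grab_frame("scene");P=cloud("scene",d)
L=(P-e)@R   # tool coords
m=(abs(L[...,0])<.03)&(abs(L[...,1])<.03)&(L[...,2]>.045)&(L[...,2]<.094)
q=L[m];print(len(q),q.min(0),q.max(0))
f=lambda p:np.hypot(q[:,0]-p[0]-p[2]*(q[:,2]-.07),q[:,1]-p[1]-p[3]*(q[:,2]-.07))-.016
r=least_squares(f,[0,0,0,0],loss="soft_l1",f_scale=.002);print("axis off,slope",r.x,r.cost)
cv2.imwrite("pics/s4.png",cv2.resize(im[90:190,300:420],None,fx=6,fy=6,interpolation=2))
E
```

```text
7.25 [-0.4035  0.4949  0.6569  1.6121 -0.2119  1.4783  0.3022] [ 0.5316 -0.0835  0.2349] F [-1.0638  0.693  -2.9666] T [-0.0415 -0.6474 -0.0203] 0.02025432134079472
[[-0.0011  0.9396 -0.3422]
 [ 1.      0.001  -0.0004]
 [-0.     -0.3422 -0.9396]]
delta tool [-0.      0.0028  0.009 ]
200 [-0.0058 -0.0165  0.0451] [0.022  0.0176 0.0939]
axis off,slope [ 0.0017  0.0009 -0.0269 -0.0187] 0.00024613461920344347
```

View pics/s4.png

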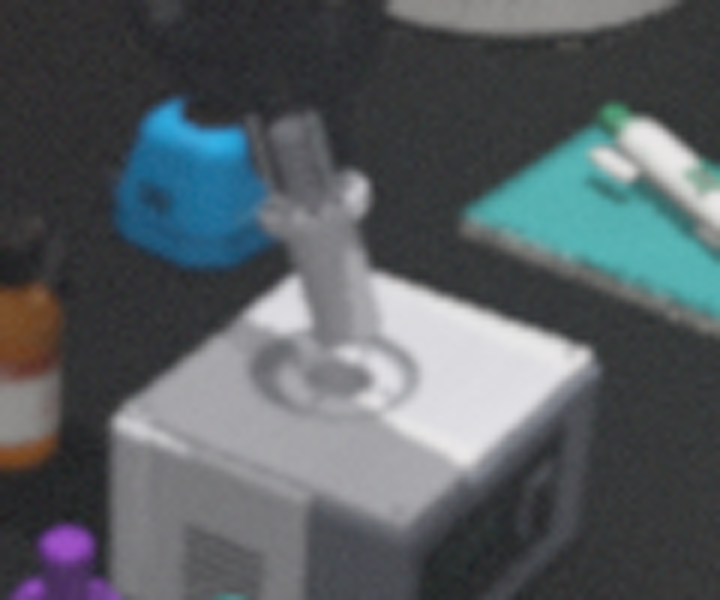

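The leaned insert hangs over the well: its foot is at crop (345,335) and the well at (340,378), heater untouched. Lowering the edge in slowly.

```bash
python3 -m inch '0.0005 0.0014 0.0038 0 0 0
0.0005 0.0027 0.0075 0 0 0
0.0005 0.0038 0.0103 0 0 0
0.0005 0.0048 0.0132 0 0 0
0.0005 0.0055 0.015 0 0 0
0.0005 0.0062 0.0169 0 0 0
0.0005 0.0065 0.0179 0 0 0
0.0005 0.0068 0.0188 0 0 0
0.0005 0.0072 0.0197 0 0 0
0.0005 0.0075 0.0205 0 0 0
0.0005 0.0075 0.0205 0 0 0
0.0005 0.0075 0.0205 0 0 0' |grep force; python3 st.py .5312 -.083 .2115
```

```text
force: [-0.3, 0.1, -3.7]
finger_force: 59.6
8.3 [-0.3987  0.5151  0.6492  1.635  -0.2234  1.438   0.3082] [ 0.5317 -0.0829  0.2132] F [-0.3077  0.0664 -3.6966] T [-0.0323 -0.6418 -0.0005] 0.020128609767244444
[[-0.0011  0.9397 -0.3419]
 [ 1.      0.0011 -0.0003]
 [ 0.0001 -0.3419 -0.9397]]
delta tool [-0.0001  0.0001  0.0017]
```

```bash
python3 -m inch '0 0.0003 0.0008 0 0 0
0 0.0006 0.0016 0 0 0
0 0.0009 0.0024 0 0 0
0 0.0009 0.0024 0 0 0
0 0.0009 0.0024 0 0 0' |grep force:; python3 st.py
python3 -m inch '0 0.0005 -0.0002 0 0 0
0 0.001 -0.0003 0 0 0
0 0.0014 -0.0005 0 0 0
0 0.0019 -0.0007 0 0 0
0 0.0019 -0.0007 0 0 0
0 0.0019 -0.0007 0 0 0' |grep force:; python3 st.py
```

```text
force: [0.9, 0.2, -3.3]
finger_force: 59.6
8.7167 [-0.398   0.5177  0.6482  1.6376 -0.2248  1.4333  0.309 ] [ 0.5317 -0.0829  0.2105] F [ 0.9461  0.1567 -3.2871] T [ 0.0063 -0.6049  0.0222] 0.020331383358289237
[[-0.0011  0.9397 -0.3421]
 [ 1.      0.001  -0.0003]
 [ 0.0001 -0.3421 -0.9397]]
force: [0.8, 0.7, -3.8]
finger_force: 59.6
9.2167 [-0.3963  0.5213  0.6475  1.6322 -0.2263  1.4354  0.3094] [ 0.5338 -0.0829  0.2106] F [ 0.7924  0.7263 -3.8378] T [-0.0634 -0.6428 -0.0349] 0.020350701053779247
[[-0.0011  0.9397 -0.3419]
 [ 1.      0.0011 -0.0003]
 [ 0.0001 -0.3419 -0.9397]]
```

Still free. Continuing +x until it touches.

```bash
python3 -m inch '0 0.0005 -0.0002 0 0 0
0 0.0009 -0.0003 0 0 0
0 0.0009 -0.0003 0 0 0
0 0.0009 -0.0003 0 0 0' |grep force:; python3 st.py |head -1
python3 -m inch '0 0.0005 -0.0002 0 0 0
0 0.0009 -0.0003 0 0 0
0 0.0009 -0.0003 0 0 0
0 0.0009 -0.0003 0 0 0' |grep force:; python3 st.py
```

```text
force: [-1.0, -0.7, -2.4]
finger_force: 59.6
9.55 [-0.3955  0.5229  0.6473  1.6302 -0.2268  1.4369  0.3096] [ 0.5343 -0.083   0.2105] F [-0.9901 -0.6752 -2.3804] T [-0.0237 -0.2639  0.0247] 0.020520353448769606
force: [-4.4, 0.1, -2.7]
finger_force: 59.5
9.8833 [-0.3946  0.5246  0.6469  1.6281 -0.2273  1.4385  0.3097] [ 0.5348 -0.083   0.2104] F [-4.3931  0.08   -2.7187] T [ 0.0129  0.3944 -0.0129] 0.020420596447289687
[[-0.0007  0.939  -0.344 ]
 [ 1.      0.0008 -0.    ]
 [ 0.0002 -0.344  -0.939 ]]
```

```bash
python3 -m inch '0.0004 -0.0005 0.0002 0 0 0
0.0008 -0.0005 0.0002 0 0 0
0.0012 -0.0005 0.0002 0 0 0
0.0012 -0.0005 0.0002 0 0 0
0.0012 -0.0005 0.0002 0 0 0' |grep force:; python3 st.py|head -1
python3 -m inch '-0.0006 0 0 0 0 0
-0.0012 0 0 0 0 0
-0.0018 0 0 0 0 0
-0.0024 0 0 0 0 0
-0.0024 0 0 0 0 0
-0.0024 0 0 0 0 0' |grep force:; python3 st.py|head -1
```

```text
force: [-2.8, -1.9, -3.4]
finger_force: 59.5
10.3 [-0.3968  0.5233  0.6471  1.6295 -0.2268  1.4368  0.3078] [ 0.5348 -0.0822  0.2105] F [-2.7943 -1.8869 -3.4252] T [-0.4473  0.4409  0.1527] 0.02028208436763765
force: [-4.1, 0.6, -2.9]
finger_force: 59.5
10.8 [-0.3936  0.5239  0.6467  1.6285 -0.2279  1.4374  0.3116] [ 0.5349 -0.0834  0.2105] F [-4.1137  0.5675 -2.8518] T [ 0.3075  0.7226 -0.1003] 0.02029305508914094
```

Contact felt at the +x lip (TCP x about 0.534), and the side moments balance at TCP y of about -0.083. Straightening to 10° about the lip, gently.

```bash
python3 -m inch '0.0012 -0.001 0.0004 0 0 0
0.0012 -0.003 0.0008 -0.022 0 0
0.0012 -0.0052 0.0013 -0.044 0 0
0.0012 -0.0073 0.0018 -0.065 0 0
0.0012 -0.0094 0.0022 -0.087 0 0
0.0012 -0.0114 0.0028 -0.109 0 0
0.0012 -0.0134 0.0034 -0.131 0 0
0.0012 -0.0153 0.004 -0.153 0 0
0.0012 -0.0173 0.0045 -0.175 0 0
0.0012 -0.0173 0.0045 -0.175 0 0
0.0012 -0.0173 0.0045 -0.175 0 0
0.0012 -0.0173 0.0045 -0.175 0 0' |grep force:; python3 st.py .5090 -.083 .2119
```

```text
force: [-0.7, 0.1, -1.8]
finger_force: 59.6
11.8 [-0.4556  0.3769  0.671   1.7854 -0.2084  1.2355  0.2879] [ 0.5178 -0.0829  0.2126] F [-0.7172  0.0528 -1.8016] T [ 0.0637 -0.0311  0.0009] 0.02053160792413369
[[-0.0013  0.9852 -0.1716]
 [ 1.      0.0013 -0.0001]
 [ 0.0001 -0.1716 -0.9852]]
delta tool [-0.0001 -0.0085  0.0022]
```

```bash
python3 -m inch '0 -0.0022 0.0005 -0.022 0 0
0 -0.0043 0.001 -0.044 0 0
0 -0.0064 0.0016 -0.065 0 0
0 -0.0085 0.0022 -0.086 0 0
0 -0.0085 0.0022 -0.086 0 0
0 -0.0085 0.0022 -0.086 0 0' |grep force:; python3 st.py .5008 -.083 .2109
```

```text
force: [-0.2, 0.1, -4.0]
finger_force: 59.6
12.3 [-0.4851  0.3048  0.6809  1.863  -0.1925  1.1331  0.2724] [ 0.5091 -0.083   0.2117] F [-0.1763  0.1384 -4.0324] T [-0.0044 -0.154   0.0162] 0.020263783469442933
[[-0.0013  0.9962 -0.087 ]
 [ 1.      0.0013 -0.0002]
 [-0.0001 -0.087  -0.9962]]
delta tool [-0.     -0.0082  0.0016]
```

Free. Finishing the straightening.

```bash
python3 -m inch '0 -0.002 0.0004 -0.022 0 0
0 -0.0041 0.0008 -0.044 0 0
0 -0.0062 0.0012 -0.065 0 0
0 -0.0082 0.0016 -0.087 0 0
0 -0.0082 0.0016 -0.087 0 0
0 -0.0082 0.0016 -0.087 0 0
0 -0.0082 0.0016 -0.087 0 0' |grep force:; python3 st.py .5008 -.083 .2109
```

```text
force: [-0.0, 0.6, -3.2]
finger_force: 59.7
12.8833 [-0.5142  0.2316  0.6892  1.9398 -0.1704  1.0296  0.2518] [ 0.5007 -0.083   0.2107] F [-0.0003  0.6467 -3.1869] T [ 0.0683 -0.0083 -0.0075] 0.02020959725699778
[[-0.0013  1.     -0.0015]
 [ 1.      0.0013 -0.0004]
 [-0.0004 -0.0015 -1.    ]]
delta tool [-0.      0.0001 -0.0002]
```

```bash
python3 -m inch '0 0 0.001 0 0 0
0 0 0.002 0 0 0
0 0 0.003 0 0 0
0 0 0.004 0 0 0
0 0 0.004 0 0 0
0 0 0.004 0 0 0' |grep force:; python3 st.py |head -1
python3 -m inch '0 0 0.001 0 0 0
0 0 0.002 0 0 0
0 0 0.003 0 0 0
0 0 0.004 0 0 0
0 0 0.005 0 0 0
0 0 0.005 0 0 0
0 0 0.005 0 0 0' |grep force:; python3 st.py |head -1
```

```text
force: [1.4, 0.9, -3.7]
finger_force: 59.7
13.3833 [-0.5119  0.236   0.6878  1.9456 -0.1749  1.02    0.2556] [ 0.5004 -0.0829  0.2065] F [ 1.3678  0.8653 -3.6564] T [ 0.1008 -0.1974 -0.0449] 0.020120509356597104
force: [0.9, 0.8, -4.5]
finger_force: 59.7
13.9667 [-0.5088  0.2425  0.6859  1.9514 -0.1806  1.0091  0.2607] [ 0.5004 -0.0829  0.2015] F [ 0.8846  0.7627 -4.4513] T [ 0.1182 -0.4467  0.01  ] 0.020350617679423186
```

```bash
python3 -m inch '0.0001 0.0004 0 0 0 0
0.0001 0.0004 0.001 0 0 0
0.0001 0.0004 0.002 0 0 0
0.0001 0.0004 0.003 0 0 0
0.0001 0.0004 0.004 0 0 0
0.0001 0.0004 0.005 0 0 0
0.0001 0.0004 0.005 0 0 0
0.0001 0.0004 0.005 0 0 0' |grep force:; python3 st.py
```

```text
force: [0.6, 0.3, -3.8]
finger_force: 59.7
14.6333 [-0.5053  0.25    0.6837  1.9561 -0.1867  0.9993  0.266 ] [ 0.5005 -0.0829  0.1965] F [ 0.5751  0.3176 -3.817 ] T [ 0.0831 -0.1656 -0.031 ] 0.020258142846077052
[[-0.001   1.     -0.0013]
 [ 1.      0.001   0.0001]
 [ 0.0001 -0.0013 -1.    ]]
```

```bash
python3 -m inch '0.0001 0.0002 0.001 0 0 0
0.0001 0.0002 0.002 0 0 0
0.0001 0.0002 0.003 0 0 0
0.0001 0.0002 0.004 0 0 0
0.0001 0.0002 0.005 0 0 0
0.0001 0.0002 0.006 0 0 0
0.0001 0.0002 0.007 0 0 0
0.0001 0.0002 0.008 0 0 0
0.0001 0.0002 0.009 0 0 0
0.0001 0.0002 0.01 0 0 0
0.0001 0.0002 0.01 0 0 0
0.0001 0.0002 0.01 0 0 0' |grep force:; python3 st.py |head -1
```

```text
force: [-1.0, 0.3, -3.6]
finger_force: 59.7
15.6333 [-0.4986  0.2641  0.679   1.9662 -0.1988  0.9784  0.2765] [ 0.5008 -0.0828  0.1866] F [-1.045   0.3247 -3.6294] T [-0.0555  0.0601 -0.0086] 0.020276771894873744
```

```bash
python3 -m inch '0 0 0.001 0 0 0
0 0 0.002 0 0 0
0 0 0.003 0 0 0
0 0 0.004 0 0 0
0 0 0.005 0 0 0
0 0 0.006 0 0 0
0 0 0.007 0 0 0
0 0 0.008 0 0 0
0 0 0.009 0 0 0
0 0 0.01 0 0 0
0 0 0.01 0 0 0
0 0 0.01 0 0 0' |grep force:; python3 st.py |head -1
```

```text
force: [1.1, 0.5, -3.2]
finger_force: 59.7
16.6333 [-0.4915  0.2782  0.6738  1.9764 -0.211   0.9574  0.2873] [ 0.5008 -0.0828  0.1766] F [ 1.054   0.5237 -3.2308] T [0.0241 0.0318 0.0184] 0.020698966693051424
```

```bash
python3 -m inch '0 0 0.001 0 0 0
0 0 0.002 0 0 0
0 0 0.003 0 0 0
0 0 0.004 0 0 0
0 0 0.005 0 0 0
0 0 0.006 0 0 0
0 0 0.007 0 0 0
0 0 0.008 0 0 0
0 0 0.009 0 0 0
0 0 0.01 0 0 0
0 0 0.01 0 0 0
0 0 0.01 0 0 0' |grep force:; python3 st.py |head -1
python3 -m inch '0 0 0.001 0 0 0
0 0 0.002 0 0 0
0 0 0.003 0 0 0
0 0 0.004 0 0 0
0 0 0.005 0 0 0
0 0 0.006 0 0 0
0 0 0.006 0 0 0
0 0 0.006 0 0 0' |grep force:; python3 st.py
```

```text
force: [-0.2, -0.1, -3.1]
finger_force: 59.7
17.6333 [-0.484   0.2925  0.6682  1.9862 -0.2236  0.9364  0.2983] [ 0.5008 -0.0828  0.1666] F [-0.2138 -0.1107 -3.0795] T [-0.0173 -0.0072 -0.0119] 0.020073461415278247
force: [0.2, 0.0, -2.8]
finger_force: 59.7
18.3 [-0.4794  0.3013  0.6644  1.992  -0.2313  0.9239  0.305 ] [ 0.5007 -0.0827  0.1606] F [ 0.211   0.0151 -2.8093] T [ 0.0423 -0.0157 -0.0201] 0.02036336625791767
[[-0.0011  1.     -0.0012]
 [ 1.      0.0011  0.0001]
 [ 0.0001 -0.0012 -1.    ]]
```

Gliding freely. The last few millimetres go in small steps until the weight comes off.

```bash
python3 -m inch '0 0 0.0005 0 0 0
0 0 0.001 0 0 0
0 0 0.0015 0 0 0
0 0 0.002 0 0 0
0 0 0.0025 0 0 0
0 0 0.003 0 0 0
0 0 0.003 0 0 0
0 0 0.003 0 0 0' |grep force:; python3 st.py|head -1
python3 -m inch '0 0 0.0004 0 0 0
0 0 0.0008 0 0 0
0 0 0.001 0 0 0
0 0 0.001 0 0 0' |grep force:; python3 st.py|head -1
```

```text
force: [0.5, 0.1, -2.9]
finger_force: 59.7
18.9667 [-0.4771  0.3057  0.6625  1.9947 -0.2351  0.9176  0.3084] [ 0.5008 -0.0828  0.1576] F [ 0.5005  0.0547 -2.8738] T [-0.0333 -0.0085  0.0156] 0.02019093233601619
force: [-0.4, 0.1, -3.5]
finger_force: 59.7
19.3 [-0.4763  0.3071  0.6618  1.9956 -0.2365  0.9154  0.3096] [ 0.5008 -0.0827  0.1566] F [-0.3837  0.0814 -3.467 ] T [-0.0246  0.0208  0.0274] 0.020246487280015657
```

```bash
for i in 1 2; do python3 -m inch '0 0 0.0003 0 0 0
0 0 0.0006 0 0 0
0 0 0.0006 0 0 0
0 0 0.0006 0 0 0' |grep force:; python3 st.py|head -1; done
```

```text
force: [-1.8, 1.2, 2.4]
finger_force: 60.3
19.6333 [-0.4758  0.3075  0.6617  1.9956 -0.2372  0.9152  0.3103] [ 0.5009 -0.0828  0.1565] F [-1.7888  1.225   2.447 ] T [ 0.0496  0.525  -0.0015] 0.020472646223941696
force: [-3.5, 0.7, 7.1]
finger_force: 60.9
19.9667 [-0.4754  0.3077  0.6616  1.9955 -0.2379  0.9154  0.311 ] [ 0.5009 -0.0828  0.1564] F [-3.5057  0.745   7.0985] T [0.1328 0.8828 0.0333] 0.020264383230734838
```

Seated: the weight has come off, the force is +7 N and the height agrees. Releasing and backing off.

```bash
python3 -m inch '0 0 -0.0004 0 0 0
0 0 -0.0004 0 0 0
0 0 -0.0004 0 0 0' | grep force:
python3 -m inch '0 0 0 0 0 0
0 0 0 0 0 0
0 0 0 0 0 0
0 0 0 0 0 0
0 0 0 0 0 0
0 0 0 0 0 0' 0.05; python3 -m inch '0 0 -0.005 0 0 0
0 0 -0.015 0 0 0
0 0 -0.03 0 0 0
0 0 -0.06 0 0 0
0 0 -0.09 0 0 0
0 0 -0.12 0 0 0
0.03 0 -0.14 0 0 0
0.07 0 -0.14 0 0 0
0.11 0 -0.14 0 0 0
0.15 0 -0.14 0 0 0
0.18 0 -0.14 0 0 0
0.2 0 -0.14 0 0 0' |grep force:
python3 - <<'E'
from h import *
np.set_printoptions(precision=4,suppress=True)
o=[]
for c,u,v in(("top",388,212),("scene",356,150)):
    im,d=grab_frame(c);P=cloud(c,d)
    m=(np.hypot(P[...,0]-.501,P[...,1]+.081)<.03)&(P[...,2]>.105)&(P[...,2]<.2);q=P[m]
    k=q[q[:,2]>.145];print(c,k.mean(0),k[:,2].max(),"collar",np.median(q[q[:,2]<.14][:,2]))
    o.append(cv2.resize(im[v-45:v+45,u-50:u+50],(400,360),interpolation=2))
cv2.imwrite("pics/end.png",np.hstack(o))
E
python3 st.py|head -1
```

```text
force: [-2.2, 0.5, 6.7]
finger_force: 60.6
t: 20.72
ee_pos: [0.5008, -0.0828, 0.1557]
tcp_rot: [[-0.001, 1.0, -0.001], [1.0, 0.001, -0.0], [-0.0, -0.001, -1.0]]
force: [-0.6, -0.7, 1.4]
width: 0.0499
finger_force: 0.0
force: [0.5, 0.4, 0.7]
finger_force: 0.0
top [ 0.4986 -0.08    0.1603] 0.166018451749121 collar 0.12232786814195085
scene [ 0.4994 -0.0758  0.1577] 0.1651138462121885 collar 0.12608648498162245
21.8167 [-0.8192  0.1395  0.556   1.8109 -0.0803  1.2128 -0.2306] [0.5004 0.1221 0.2966] F [0.6127 0.1731 0.2316] T [-0.0249 -0.0019 -0.0135] 0.05015644788511219
```

View pics/end.png

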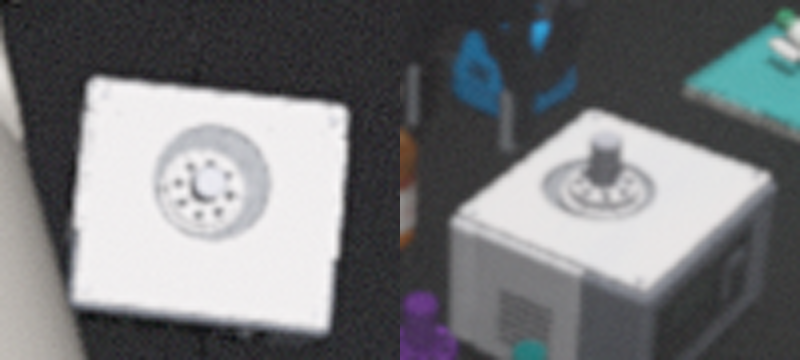

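The insert sits upright in the well, with the collar flat on the block at (208,185) in the left view and (605,185) in the right. The collar top measures about 0.126 m, as expected, so I'm handing in.

```bash
python3 -m inch '0 0 0 0 0 0
0 0 0 0 0 0
0 0 0 0 0 0' | head -1; python3 -c "
from cell import workorder;print(workorder.hand_in())"
```

```text
t: 22.07
the job is handed in; nothing more can be done
None
```

The thicker insert is fully home in the heater well with its collar flat on the block; it went in leaned 20° edge first, then straightened and slid down with about 7 N at most, and the job was handed in at about 22 s.

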